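Unclip the long tube from the tube mixer

TASK

The tube mixer on the bench has finished. Pull the long capped tube straight up out of its spring clips and lay it gently on its side inside the shallow metal tray, then let go. Leave the short tube and the metal balance bar clipped where they are.

Things in the scene. Friction and masses are not known exactly. Their poses are not given: they have to be found in the camera images.
- long_tube: White tube lying level: round body 22 mm thick, 140 long, plus hexagonal cap (26 across flats, 20 long), ~60 g. Origin: axis, mid-body; +x to cap. Starts with axis 92 mm over the bench, origin within 5 mm of midway between two C-clips open upward, each 12 wide, centred 34 from that midpoint, reaching 16 above and 18 beside the axis. Clips resist about 8 N, snap open in 5 mm; clear 30 mm up.
- short_tube: Shorter tube of the same white plastic and thickness, to be left clipped: round body 22 mm in diameter, 92 mm long, with a 20 mm long hexagonal cap, 112 mm overall. Origin on the axis at the middle of the round body, x along the axis towards the cap. Its clips are like the long tube's.
- balance_bar: Plain aluminium bar without cap, 22 mm in diameter, 100 mm long, to be left clipped. Origin at its centre, x along its axis. The two tubes and this bar lie parallel, 80 mm apart, in any order, in clips on a tube mixer fixed to the bench, whose grey platform (190 mm along the tubes x 220 mm) has its top 60 mm above the bench.
- tray: Open shallow rectangular aluminium tray, fixed to the bench, 220 x 160 mm outside, 24 mm high, walls and floor 5 mm thick (inside 210 x 150 mm). Origin at the centre of its underside on the bench, x along its long side, z up. The tube may lie in it either way round.
Not all that is in view belongs to the job. What is shaped like the long_tube but brown or turquoise is not meant.

How it is judged:
On the way:
1. the long tube has been pulled up out of its clips: held by the fingers, its middle more than 122 mm above the bench and not yet carried more than 100 mm from where it started (height (world z) of long_tube above 0.122 m and distance of long_tube from where it was at the start of the episode below 0.1 m and contact force between the fingers and long_tube above 0.5 N), for 0.05 s.
At the end, for the whole second after the job is handed in: The long tube lies at rest and level (within 7 degrees) on the tray floor, either way round, its origin within 60 mm (lengthwise) and 70 mm (crosswise) of the tray centre and 10 to 26 mm above the bench; short tube and balance bar still within 15 mm of where they started (x of long_tube in the frame of tray between -0.06 and 0.06 m and y of long_tube in the frame of tray between -0.07 and 0.07 m and z of long_tube in the frame of tray between 0.01 and 0.026 m and angle between long_tube's own x axis and vertical between 1.45 and 1.69 rad and linear speed of long_tube below 0.03 m/s and distance of each of short_tube, balance_bar from where it was at the start of the episode below 0.015 m); the robot touches nothing.
It fails at once if the short tube is pulled out of place (more than 15 mm) (distance of short_tube from where it was at the start of the episode above 0.015 m).
It fails at once if the balance bar is pulled out of place (more than 15 mm) (distance of balance_bar from where it was at the start of the episode above 0.015 m).
It fails at once if the long tube is dropped or thrown: faster than 0.6 m/s with no finger touching it (a fall of about 20 mm) (linear speed of long_tube above 0.6 m/s and contact force between the fingers and long_tube below 0.05 N).
It also fails if it takes over 40 s, if anything falls off the work surface, if the arm or the gripper's body presses on something with over 40 N, if the wrist force passes 120 N, or if a joint passes its speed limit or range.

ROBOT

A 6-joint arm with a two-finger parallel gripper is mounted at the origin on the work surface. World frame = base frame: x ahead of the robot, y to its left, z up, the work surface at z = 0. Lengths are in m, angles in rad, forces in N, time in s.
With the tool pointing down it reaches from about 0.425 to 0.95 m from the base axis. Payload 3.5 kg.
Tool frame: the origin (TCP) lies at the very end of the fingers, on their centre line; the grasp point (between the pads) lies 19 mm behind it; y points along the fingers, z is the direction in which the jaws open and shut, and the axes are right-handed (so a half turn about y gives the same grasp; the last joint's range is limited). The gripper opens to 85 mm and grips with 20 to 120 N. Pads are 22 mm wide; open, the fingers measure 114 mm over their backs; the gripper's body (76 mm by 85 mm) begins 54 mm behind the grasp point. The pads swing forward as they close: fully open they stand 13 mm farther back than shut.
Start: joints at [1.013, 0.286, 1.577, -0, 1.279, -0.15], TCP at [0.268, 0.62, 0.194] pointing down, gripper open.
Joint ranges: [-2.77, 2.77], [-0.9, 2.22], [0.21, 2.48], [-1.53, 4.67], [0.24, 2.81], [-2.84, 2.84]. Speed limits (rad/s): [2.79, 2.79, 3.14, 3.14, 3.14, 3.14].

INTERFACE

Orientations are given as a unit quaternion [x, y, z, w].
In Python, from plant import ctrl, cams gives the robot as it stands.
- The arm moves only by the tool play_rows, never from a script. Its argument "steps" is a list of rows, each an object of numbers: "claw": the finger opening in cm, from 0 to 8.54; "tx", "ty", "tz": the shift along the tool's x, y, z in cm; "ax", "ay", "az": the turn, a rotation vector about the tool's x, y, z in degrees. A call has 1 to 12 rows; each row is the pose to reach, as a shift and turn from the pose commanded when the call began, along the tool's axes at that moment; what a row does not reach only later rows make up. A row lasts 1/12 s, in which the tool goes at most 41.7 mm and 7.16 degrees, less where a joint would pass 70% of its speed; a pose out of reach is approached as far as the arm can. A call with a gripper value outside its range is refused whole. The fingers move at their own pace and stop on an object; "grip_force" is the grip in N (left out, the last holds). Time passes only in rows, so rows that repeat a pose let the fingers close. It gives the time, the measured TCP pose, the force and the opening at its end, in the units of the state.
- ctrl.get_state(): the state, without advancing time (a new reading comes with each control period).
- cams.read_camera(name): name is "scene" or "side" or "wrist"; returns (picture, depth): 384x512x3 uint8, blue, green, red; 384x512 float32, m along the optical axis (not along the pixel's ray), 0 where there is no reading.
- cams.camera_model(name): a dict with "intrinsics" (3x3 intrinsics, pixels), "rvec" (rotation vector, rad) and "tvec" (3), from world to camera coordinates, as OpenCV has them; the wrist camera has in their place "tool_from_camera" (4x4, takes a point from camera to tool coordinates, whose origin is the TCP and whose axes are the tool frame's). Camera axes: x right, y down, z forward; pixel columns grow to the right and rows downward; lengths in m; the calibration is good to about 2 mm. The wrist camera is an equidistant fisheye: a pixel r from the principal point sees the ray r / f radians off the axis. A picture is of the moment at which its call begins: read the wrist's pose just before it. camera_model takes no time and is no camera call.
- ctrl.sign_off(): hands the job in, once; it reports no verdict.
The state is a dict: "time": time; "qpos": joint angles; "dq": joint speeds; "joint_efforts": joint torques, N m; "eef_pos": TCP position; "tcp_rot": TCP orientation; "contact_force": force on the tool from outside, world axes, zero at the start; "wrist_torque": the same for the moment, N m; "opening": opening from 0.0 (shut) to 1.0 (fully open).
Only numpy, scipy, OpenCV 4.12 (cv2) and the standard library are available. Lean on these libraries where they do the work, as an engineer would, in place of code of your own. Each camera call takes 0.05 s, during which the arm holds its last target.

## Working session

There is one attempt and no reset: what is moved stays moved. The work goes in short steps, Python scripts to look and compute and a tool call to move; the robot and the scene stay as the last step left them, time stands still between calls to the robot, and variables do not carry over. Pictures are saved under pics/ and viewed, and the job is handed in when it is done.

Besides the shell and the picture viewer there is one more tool, called after "Call:" as a command line: name --argument value ..., lists and objects as JSON in quotes. play_rows: Moves the arm, as the interface text tells. Its arguments: {"type":"object","properties":{"steps":{"type":"array","items":{"type":"object","properties":{"claw":{"type":"number"},"tx":{"type":"number"},"ty":{"type":"number"},"tz":{"type":"number"},"ax":{"type":"number"},"ay":{"type":"number"},"az":{"type":"number"}}}},"grip_force":{"type":"number"}},"required":["steps"]}

```bash
mkdir -p pics; cat > look.py <<'E'
import sys
from plant import ctrl,cams
import cv2,numpy as np
tag=sys.argv[1]
for n in sys.argv[2:]:
    im,d=cams.read_camera(n)
    cv2.imwrite(f'pics/{n}_{tag}.png',im); np.save(f'pics/{n}_{tag}.npy',d)
E
python3 look.py 0 scene side; python3 - <<'E'
from plant import ctrl,cams
s=ctrl.get_state()
print(s)
for n in('scene','side','wrist'):print(n,cams.camera_model(n))
E
```

```text
{'time': 0.1, 'qpos': array([ 1.01301932e+00,  2.87066804e-01,  1.57805763e+00, -1.83423622e-06,
        1.27859946e+00, -1.49984090e-01]), 'dq': array([ 9.22536138e-04, -1.88786115e-03, -1.79294474e-03,  1.40397136e-04,
       -7.53033027e-04, -4.28208234e-05]), 'joint_efforts': array([ 7.08083317e-04, -4.07293653e+01, -2.93699419e+01, -1.51366107e-04,
        3.37078956e-03, -5.65434579e-07]), 'eef_pos': array([0.26729255, 0.61907926, 0.1931778 ]), 'tcp_rot': array([ 0.69316576, -0.14343992,  0.14291885, -0.6917517 ]), 'contact_force': array([0.52888793, 0.12133704, 0.43537061]), 'wrist_torque': array([-0.04505956, -0.0422492 , -0.03449651]), 'opening': 1.0001349706608733}
scene {'intrinsics': array([[408.44205012,   0.        , 254.76047496],
       [  0.        , 408.44205012, 186.87719822],
       [  0.        ,   0.        ,   1.        ]]), 'rvec': array([ 2.17325391,  0.75436592, -0.36647938]), 'tvec': array([-0.24589503, -0.19748001,  1.5139378 ])}
side {'intrinsics': array([[401.29431761,   0.        , 252.96941496],
       [  0.        , 401.29431761, 189.06611082],
       [  0.        ,   0.        ,   1.        ]]), 'rvec': array([ 2.37789984, -0.33693803,  0.1513746 ]), 'tvec': array([-0.46965965,  0.02726104,  1.42219077])}
wrist {'intrinsics': array([[297.31863964,   0.        , 255.1037872 ],
       [  0.        , 297.31863964, 197.01873752],
       [  0.        ,   0.        ,   1.        ]]), 'tool_from_camera': array([[ 6.62877929e-04,  9.52308039e-01,  3.05137609e-01,
        -7.81747199e-02],
       [-1.19407099e-05, -3.05137668e-01,  9.52308250e-01,
        -1.80172536e-01],
       [ 9.99999780e-01, -6.34907680e-04, -1.90897791e-04,
        -4.64040336e-04],
       [ 0.00000000e+00,  0.00000000e+00,  0.00000000e+00,
         1.00000000e+00]])}
```

View pics/scene_0.png

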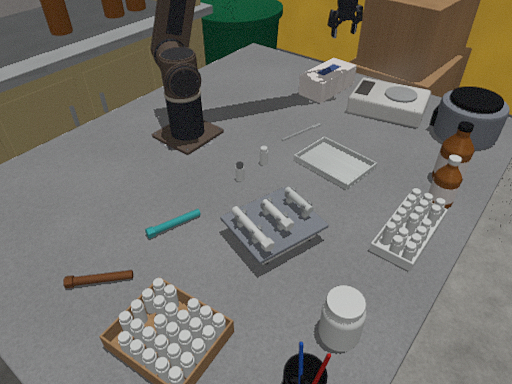

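View pics/side_0.png

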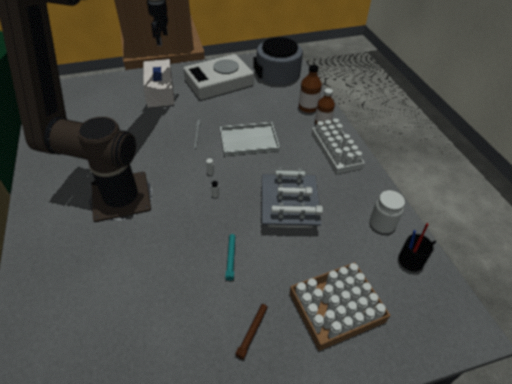

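The mixer shows three white/grey rods: scene (252,228), (277,214) and (298,201). In the side view they are at (297,212), (295,193) and (290,176). I'll enlarge both views.

```bash
python3 - <<'E'
import cv2,numpy as np
a=cv2.imread('pics/scene_0.png')[130:275,205:385]; b=cv2.imread('pics/side_0.png')[110:240,210:335]
a=cv2.resize(a,None,fx=4.4,fy=4.1,interpolation=2)[:590]
cv2.imwrite('pics/c1.png',cv2.resize(cv2.imread('pics/scene_0.png')[175:270,210:335],None,fx=6,fy=6,interpolation=2))
cv2.imwrite('pics/c2.png',cv2.resize(b,None,fx=4.6,fy=4.6,interpolation=2))
E
```

```text
(no output)
```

View pics/c1.png

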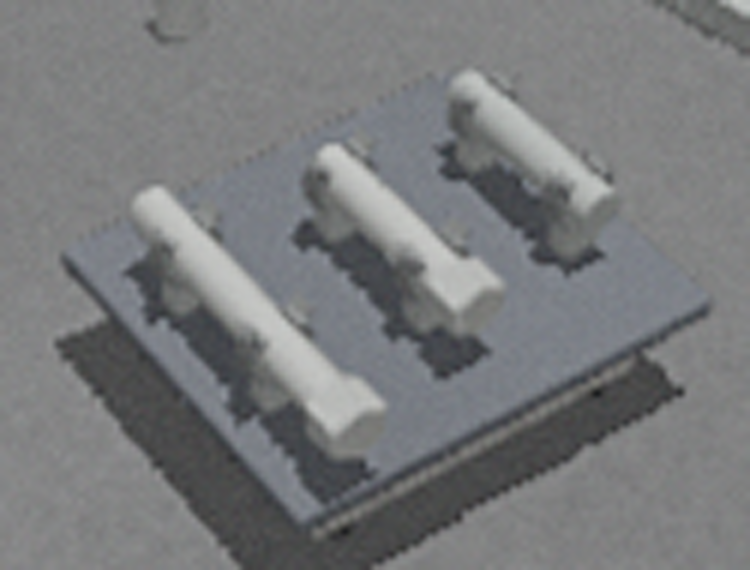

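View pics/c2.png

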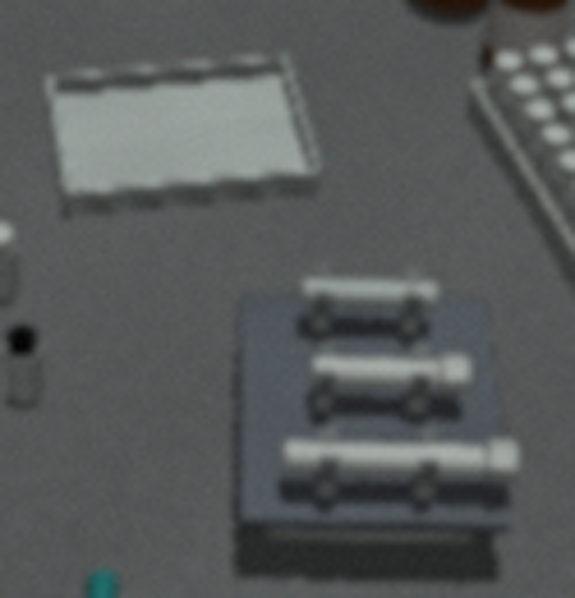

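The long tube is the front one: scene ends at about (235,209) and the cap at (269,247), capped and the longest. The middle one is the short capped tube, and the uncapped one at the back is the bar. Next I'll measure it and the tray.

```bash
cat > geo.py <<'E'
import cv2,numpy as np
from plant import cams
def cast(n,px,z):
    m=cams.camera_model(n);R=cv2.Rodrigues(m['rvec'])[0];C=-R.T@m['tvec']
    p=np.c_[np.atleast_2d(px).astype(float),np.ones(len(np.atleast_2d(px)))]
    d=(R.T@np.linalg.inv(m['intrinsics'])@p.T).T
    return C+d*((z-C[2])/d[:,2])[:,None]
E
cat > m1.py <<'E'
from geo import *
for n,seeds in (('scene',[(252,228),(277,214),(298,201)]),('side',[(297,212),(295,193),(290,176)])):
    im=cv2.imread(f'pics/{n}_0.png');D=np.load(f'pics/{n}_0.npy')
    hsv=cv2.cvtColor(im,cv2.COLOR_BGR2HSV)
    print(n,[im[y,x] for x,y in seeds])
    for th in ((150,170) if n=='scene' else (120,140)):
        m=((hsv[...,2]>th)&(hsv[...,1]<45)).astype(np.uint8)
        k,l,st,c=cv2.connectedComponentsWithStats(m)
        for x,y in seeds:
            w=np.unique(l[y-2:y+3,x-2:x+3]); w=w[w>0]
            if not len(w): print('none');continue
            ys,xs=np.nonzero(l==w[0]); P=cast(n,np.c_[xs,ys],.092)[:,:2]
            r=cv2.minAreaRect(P.astype(np.float32)*1000)
            mu=P.mean(0);u=np.linalg.svd(P-mu)[2][0] if len(P)<3000 else 0
            t=(P-mu)@u
            print(th,len(xs),'mean',mu.round(4),'dir',u.round(3),'ang',np.degrees(np.arctan2(u[1],u[0])).round(1),'ends',(mu+t.min()*u).round(4),(mu+t.max()*u).round(4),'rect',np.round(r[1],1))
    # tray
    sx,sy=(335,160) if n=='scene' else (250,138)
    for th in ((130,150,170) if n=='scene' else (100,115,130)):
        m=((hsv[...,2]>th)).astype(np.uint8)
        m=cv2.morphologyEx(m,cv2.MORPH_CLOSE,np.ones((3,3)))
        k,l,st,c=cv2.connectedComponentsWithStats(m)
        if l[sy,sx]==0: print('no tray',im[sy,sx]);continue
        ys,xs=np.nonzero(l==l[sy,sx]); 
        for z in(.024,.005):
            r=cv2.minAreaRect((cast(n,np.c_[xs,ys],z)[:,:2]*1000).astype(np.float32))
            print('tray',th,z,len(xs),np.round(r[0],1),np.round(r[1],1),round(r[2],1))
E
python3 m1.py
```

```text
scene [array([189, 190, 189], dtype=uint8), array([190, 191, 189], dtype=uint8), array([160, 159, 156], dtype=uint8)]
150 361 mean [ 0.546  -0.2962] dir [ 0.954 -0.299] ang -17.4 ends [ 0.4601 -0.2693] [ 0.614  -0.3175] rect [ 27.  160.9]
150 226 mean [ 0.5643 -0.2175] dir [ 0.955 -0.298] ang -17.3 ends [ 0.5041 -0.1987] [ 0.6126 -0.2326] rect [ 27.3 112.8]
150 151 mean [ 0.5742 -0.1359] dir [ 0.952 -0.305] ang -17.8 ends [ 0.5242 -0.1199] [ 0.6196 -0.1504] rect [ 18.  100.2]
170 299 mean [ 0.546  -0.2955] dir [ 0.952 -0.305] ang -17.7 ends [ 0.4604 -0.2681] [ 0.6129 -0.3169] rect [ 23.2 159.5]
170 190 mean [ 0.5651 -0.2169] dir [ 0.954 -0.299] ang -17.4 ends [ 0.5044 -0.1978] [ 0.6115 -0.2314] rect [ 23.2 112.4]
170 111 mean [ 0.5737 -0.1344] dir [ 0.949 -0.314] ang -18.3 ends [ 0.5248 -0.1182] [ 0.6185 -0.1492] rect [13.5 98.7]
tray 130 0.024 114296 [272.1 462.8] [1507.4 2633.3] 9.4
tray 130 0.005 114296 [254.8 493.8] [1543.2 2695.9] 9.4
tray 150 0.024 1620 [521.1 163.9] [160.1 222.5] 82.3
tray 150 0.005 1620 [509.7 187.8] [163.9 227.7] 82.3
tray 170 0.024 1437 [529.9 159.5] [150. 
[... 399 characters left out ...]
ct [ 22.6 110.5]
120 102 mean [ 0.5831 -0.1308] dir [ 0.95  -0.314] ang -18.3 ends [ 0.5373 -0.1157] [ 0.6294 -0.1461] rect [19.  96.9]
140 171 mean [ 0.5537 -0.291 ] dir [ 0.952 -0.305] ang -17.7 ends [ 0.4733 -0.2653] [ 0.6225 -0.313 ] rect [ 20.7 156.8]
140 104 mean [ 0.5722 -0.2118] dir [ 0.954 -0.299] ang -17.4 ends [ 0.5208 -0.1957] [ 0.6225 -0.2276] rect [ 18.  106.6]
none
tray 100 0.024 1325 [522.8 174.4] [170.3 228. ] 82.4
tray 100 0.005 1325 [529.3 196.3] [173.4 232.1] 82.4
tray 115 0.024 1203 [521.2 167.5] [154.6 221.5] 82.2
tray 115 0.005 1203 [527.6 189.3] [157.4 225.5] 82.2
tray 130 0.024 1041 [515.  155.8] [128.6 207. ] 82.7
tray 130 0.005 1041 [521.3 177.4] [131.  210.8] 82.7
```

```bash
cat > m2.py <<'E'
from geo import *
for z in (.085,.092,.1,.11):
  for n,s,th in (('scene',[(252,228),(277,214),(298,201)],150),('side',[(297,212),(295,193),(290,176)],115)):
    im=cv2.imread(f'pics/{n}_0.png');hsv=cv2.cvtColor(im,cv2.COLOR_BGR2HSV)
    k,l,st,c=cv2.connectedComponentsWithStats(((hsv[...,2]>th)&(hsv[...,1]<45)).astype(np.uint8))
    o=[]
    for x,y in s:
        w=l[y-2:y+3,x-2:x+3];w=w[w>0][0]
        ys,xs=np.nonzero(l==w);b,sz,a=cv2.minAreaRect((cast(n,np.c_[xs,ys],z)[:,:2]*1000).astype(np.float32))
        o+=[np.round(b,1),np.round(sz,1),round(a,1)]
    print(z,n,*o)
for n in('scene','side'):
    m=cams.camera_model(n);print(n,-cv2.Rodrigues(m['rvec'])[0].T@m['tvec'])
E
python3 m2.py
```

```text
0.085 scene [ 532.3 -288.9] [ 27.2 162.4] 73.9 [ 553.6 -210.9] [ 27.5 113.9] 75.4 [ 567.7 -128.8] [ 18.2 101.1] 72.9
0.085 side [ 552.3 -283.8] [ 25.1 161.5] 74.2 [ 574.3 -206.3] [ 22.8 114.4] 74.3 [ 586.7 -123.7] [19.7 98.5] 74.4
0.092 scene [ 536.7 -294.2] [ 27.  160.9] 73.9 [ 557.8 -216.9] [ 27.3 112.8] 75.4 [ 571.8 -135.6] [ 18.  100.2] 72.9
0.092 side [ 549.5 -289.2] [ 25.  160.4] 74.2 [ 571.4 -212.1] [ 22.6 113.5] 74.3 [ 583.7 -130.1] [19.6 97.8] 74.4
0.1 scene [ 541.8 -300.1] [ 26.7 159.1] 73.9 [ 562.7 -223.7] [ 27.  111.6] 75.4 [ 576.5 -143.3] [17.8 99.1] 72.9
0.1 side [ 546.4 -295.3] [ 24.7 159. ] 74.2 [ 568.1 -218.9] [ 22.4 112.6] 74.3 [ 580.3 -137.5] [19.4 97. ] 74.4
0.11 scene [ 548.1 -307.6] [ 26.3 156.9] 73.9 [ 568.7 -232.3] [ 26.6 110.1] 75.4 [ 582.4 -153. ] [17.6 97.7] 72.9
0.11 side [ 542.5 -302.9] [ 24.5 157.4] 74.2 [ 564.  -227.3] [ 22.2 111.5] 74.3 [ 576.1 -146.8] [19.2 96. ] 74.4
scene [ 1.00114218 -0.84229695  0.82445168]
side [ 0.16827434 -1.03446948  1.07028341]
```

```bash
cat > plan.py <<'E'
import numpy as np
from plant import ctrl
from scipy.spatial.transform import Rotation as R
def axes(deg): # tool y down, tool z horizontal at world angle deg
    z=np.array([np.cos(np.radians(deg)),np.sin(np.radians(deg)),0]);y=np.array([0,0,-1.]);x=np.cross(y,z)
    return np.c_[x,y,z]
def plan(p,deg):
    s=ctrl.get_state();T=R.from_quat(s['tcp_rot'])
    d=T.inv().apply(np.array(p)-s['eef_pos'])*100
    rv=np.degrees((T.inv()*R.from_matrix(axes(deg))).as_rotvec())
    return d.round(2),rv.round(2)
E
python3 - <<'E'
from plan import *
s=ctrl.get_state();M=R.from_quat(s['tcp_rot']).as_matrix();print(M.round(3),np.degrees(np.arctan2(M[1,2],M[0,2])))
for a in(72.5,-107.5):
  print(plan([.62,.17,.33],a),plan([.546,-.296,.30],a))
E
```

```text
[[ 0.918 -0.001  0.397]
 [-0.397 -0.002  0.918]
 [-0.    -1.    -0.002]] 66.6352363492904
(array([ 50.18, -13.64, -27.27]), array([ 0.12, -5.86, -0.02])) (array([ 61.87, -10.55, -72.97]), array([ 0.12, -5.86, -0.02]))
(array([ 50.18, -13.64, -27.27]), array([4.0000e-02, 1.7414e+02, 1.8000e-01])) (array([ 61.87, -10.55, -72.97]), array([4.0000e-02, 1.7414e+02, 1.8000e-01]))
```

Call:
play_rows --steps '[{"claw": 8.5, "tx": 4, "ty": -8, "tz": -2, "ay": -3}, {"claw": 5, "tx": 6, "ty": -12, "tz": -3, "ay": -5.8}, {"claw": 5, "tx": 50.2, "ty": -13.6, "tz": -27.3, "ay": -5.8}, {"claw": 5, "tx": 50.2, "ty": -13.6, "tz": -27.3, "ay": -5.8}, {"claw": 5, "tx": 50.2, "ty": -13.6, "tz": -27.3, "ay": -5.8}, {"claw": 5, "tx": 50.2, "ty": -13.6, "tz": -27.3, "ay": -5.8}, {"claw": 5, "tx": 50.2, "ty": -13.6, "tz": -27.3, "ay": -5.8}, {"claw": 5, "tx": 50.2, "ty": -13.6, "tz": -27.3, "ay": -5.8}, {"claw": 5, "tx": 50.2, "ty": -13.6, "tz": -27.3, "ay": -5.8}, {"claw": 5, "tx": 50.2, "ty": -13.6, "tz": -27.3, "ay": -5.8}, {"claw": 5, "tx": 50.2, "ty": -13.6, "tz": -27.3, "ay": -5.8}, {"claw": 5, "tx": 50.2, "ty": -13.6, "tz": -27.3, "ay": -5.8}]'

```text
invalid input at $.steps[0]: expected keys claw, tx, ty, tz, ax, ay, az
```

```bash
python3 - <<'E'
from plan import *
s=ctrl.get_state();print(s['time'],s['eef_pos'],s['qpos'])
print(plan([.546,-.296,.26],72.5),plan([.62,.17,.33],72.5))
E
```

```text
0.1 [0.26729255 0.61907926 0.1931778 ] [ 1.01301932e+00  2.87066804e-01  1.57805763e+00 -1.83423622e-06
  1.27859946e+00 -1.49984090e-01]
(array([ 61.87,  -6.55, -72.97]), array([ 0.12, -5.86, -0.02])) (array([ 50.18, -13.64, -27.27]), array([ 0.12, -5.86, -0.02]))
```

All keys are needed in each row.

Call:
play_rows --steps '[{"claw": 5, "tx": 4, "ty": -8, "tz": -2, "ax": 0, "ay": -3, "az": 0}, {"claw": 5, "tx": 6, "ty": -12, "tz": -3, "ax": 0, "ay": -5.8, "az": 0}, {"claw": 5, "tx": 50.2, "ty": -13.6, "tz": -27.3, "ax": 0, "ay": -5.8, "az": 0}, {"claw": 5, "tx": 50.2, "ty": -13.6, "tz": -27.3, "ax": 0, "ay": -5.8, "az": 0}, {"claw": 5, "tx": 50.2, "ty": -13.6, "tz": -27.3, "ax": 0, "ay": -5.8, "az": 0}, {"claw": 5, "tx": 50.2, "ty": -13.6, "tz": -27.3, "ax": 0, "ay": -5.8, "az": 0}, {"claw": 5, "tx": 50.2, "ty": -13.6, "tz": -27.3, "ax": 0, "ay": -5.8, "az": 0}, {"claw": 5, "tx": 50.2, "ty": -13.6, "tz": -27.3, "ax": 0, "ay": -5.8, "az": 0}, {"claw": 5, "tx": 50.2, "ty": -13.6, "tz": -27.3, "ax": 0, "ay": -5.8, "az": 0}, {"claw": 5, "tx": 50.2, "ty": -13.6, "tz": -27.3, "ax": 0, "ay": -5.8, "az": 0}, {"claw": 5, "tx": 50.2, "ty": -13.6, "tz": -27.3, "ax": 0, "ay": -5.8, "az": 0}, {"claw": 5, "tx": 50.2, "ty": -13.6, "tz": -27.3, "ax": 0, "ay": -5.8, "az": 0}]'

```text
time: 1.1
eef_pos: [0.5489, 0.2604, 0.3162]
tcp_rot: [0.699, -0.108, 0.108, -0.699]
contact_force: [1.3, 0.1, -0.6]
opening: 0.585
```

```bash
python3 - <<'E'
from plan import *
s=ctrl.get_state();print(s['time'],s['eef_pos'],s['qpos'],s['opening'])
print(plan([.546,-.296,.26],72.5),plan([.62,.17,.33],72.5))
E
```

```text
1.1 [0.54885182 0.26040224 0.31617121] [ 2.76093699e-01  7.23072460e-02  1.60222448e+00  8.26336318e-05
  1.46790827e+00 -9.88145524e-01] 0.5845443143083935
(array([ 16.52,   5.63, -53.13]), array([ 0.02, -0.06, -0.04])) (array([ 9.51, -1.39, -6.47]), array([ 0.02, -0.06, -0.04]))
```

Call:
play_rows --steps '[{"claw": 5, "tx": 16.5, "ty": 5.6, "tz": -53.1, "ax": 0, "ay": 0, "az": 0}, {"claw": 5, "tx": 16.5, "ty": 5.6, "tz": -53.1, "ax": 0, "ay": 0, "az": 0}, {"claw": 5, "tx": 16.5, "ty": 5.6, "tz": -53.1, "ax": 0, "ay": 0, "az": 0}, {"claw": 5, "tx": 16.5, "ty": 5.6, "tz": -53.1, "ax": 0, "ay": 0, "az": 0}, {"claw": 5, "tx": 16.5, "ty": 5.6, "tz": -53.1, "ax": 0, "ay": 0, "az": 0}, {"claw": 5, "tx": 16.5, "ty": 5.6, "tz": -53.1, "ax": 0, "ay": 0, "az": 0}, {"claw": 5, "tx": 16.5, "ty": 5.6, "tz": -53.1, "ax": 0, "ay": 0, "az": 0}, {"claw": 5, "tx": 16.5, "ty": 5.6, "tz": -53.1, "ax": 0, "ay": 0, "az": 0}, {"claw": 5, "tx": 16.5, "ty": 5.6, "tz": -53.1, "ax": 0, "ay": 0, "az": 0}, {"claw": 5, "tx": 16.5, "ty": 5.6, "tz": -53.1, "ax": 0, "ay": 0, "az": 0}, {"claw": 5, "tx": 16.5, "ty": 5.6, "tz": -53.1, "ax": 0, "ay": 0, "az": 0}, {"claw": 5, "tx": 16.5, "ty": 5.6, "tz": -53.1, "ax": 0, "ay": 0, "az": 0}]'

```text
time: 2.1
eef_pos: [0.5449, -0.2371, 0.2657]
tcp_rot: [-0.699, 0.108, -0.108, 0.699]
contact_force: [1.3, 1.1, 0.6]
opening: 0.586
```

```bash
python3 - <<'E'
from plan import *
s=ctrl.get_state();print(s['time'],s['eef_pos'],s['qpos'],s['opening'])
print(plan([.546,-.296,.26],72.5))
E
```

```text
2.1 [ 0.54492338 -0.23707804  0.26566055] [-5.81054719e-01  6.33426509e-02  1.70139615e+00  1.49015029e-04
  1.37759547e+00 -1.84509987e+00] 0.5855050567295983
(array([ 1.88,  0.56, -5.58]), array([-0.02, -0.08, -0.04]))
```

Call:
play_rows --steps '[{"claw": 5, "tx": 1, "ty": 0.5, "tz": -3, "ax": 0, "ay": 0, "az": 0}, {"claw": 5, "tx": 1.9, "ty": 0.6, "tz": -5.5, "ax": 0, "ay": 0, "az": 0}, {"claw": 5, "tx": 1.9, "ty": 0.6, "tz": -5.5, "ax": 0, "ay": 0, "az": 0}, {"claw": 5, "tx": 1.9, "ty": 0.6, "tz": -5.5, "ax": 0, "ay": 0, "az": 0}]'

```text
time: 2.43
eef_pos: [0.5464, -0.2944, 0.2591]
tcp_rot: [-0.698, 0.11, -0.108, 0.699]
contact_force: [-0.2, -0.1, 0.5]
opening: 0.585
```

```bash
python3 - <<'E'
from plan import *
s=ctrl.get_state();print(s['time'],s['eef_pos'],s['tcp_rot'],s['dq'].round(3))
np.savez('pics/pose1.npz',p=s['eef_pos'],q=s['tcp_rot'])
E
python3 look.py 1 wrist
```

```text
2.4333 [ 0.54643362 -0.29441152  0.25909419] [-0.69816829  0.10955679 -0.10820012  0.69917887] [ 0.041 -0.028  0.014  0.009  0.006  0.002]
```

View pics/wrist_1.png

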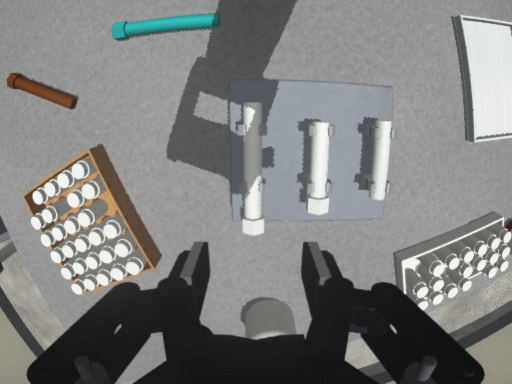

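```bash
cat >> geo.py <<'E'
from scipy.spatial.transform import Rotation as Rot
def wcast(px,z,pos,q):
    m=cams.camera_model('wrist');K=m['intrinsics'];X=m['tool_from_camera']
    px=np.atleast_2d(px).astype(float);a=(px-K[:2,2])/K[0,0];th=np.linalg.norm(a,axis=1)
    d=np.c_[a/np.maximum(th,1e-9)[:,None]*np.sin(th)[:,None],np.cos(th)]
    R=Rot.from_quat(q).as_matrix();d=(R@X[:3,:3]@d.T).T;C=pos+R@X[:3,3]
    return C+d*((z-C[2])/d[:,2])[:,None]
E
python3 - <<'E'
from geo import *
f=np.load('pics/pose1.npz');p,q=f['p'],f['q']
im=cv2.imread('pics/wrist_1.png')
cv2.imwrite('pics/c3.png',cv2.resize(im[70:250,170:410],None,fx=3.3,fy=3.3,interpolation=2))
hsv=cv2.cvtColor(im,cv2.COLOR_BGR2HSV)
m=((hsv[...,1]<25)&(hsv[...,2]>118)).astype(np.uint8)
for r in (110,140,160,205,228): print(r,[(x,*im[r,x]) for x in range(238,270,2)])
print([(y,*im[y,253]) for y in range(95,112)],[(y,*im[y,253]) for y in range(215,242)])
for z in(.092,.103): print(z,wcast([(253,103),(253,219),(253.5,234),(318,122),(318,212),(383,122),(378,199)],z,p,q).round(4))
# tray corners seen
print(wcast([(455,17),(468,139)],.024,p,q).round(4))
E
```

```text
110 [(238, np.uint8(172), np.uint8(164), np.uint8(156)), (240, np.uint8(157), np.uint8(146), np.uint8(141)), (242, np.uint8(96), np.uint8(93), np.uint8(91)), (244, np.uint8(163), np.uint8(169), np.uint8(165)), (246, np.uint8(203), np.uint8(208), np.uint8(206)), (248, np.uint8(228), np.uint8(231), np.uint8(230)), (250, np.uint8(237), np.uint8(240), np.uint8(239)), (252, np.uint8(241), np.uint8(244), np.uint8(242)), (254, np.uint8(213), np.uint8(219), np.uint8(216)), (256, np.uint8(142), np.uint8(145), np.uint8(143)), (258, np.uint8(136), np.uint8(142), np.uint8(139)), (260, np.uint8(125), np.uint8(129), np.uint8(128)), (262, np.uint8(95), np.uint8(93), np.uint8(90)), (264, np.uint8(93), np.uint8(88), np.uint8(83)), (266, np.uint8(94), np.uint8(88), np.uint8(85)), (268, np.uint8(93), np.uint8(88), np.uint8(87))]
140 [(238, np.uint8(91), np.uint8(86), np.uint8(83)), (240, np.uint8(92), np.uint8(89), np.uint8(85)), (242, np.uint8(96), np.uint8(93), np.uint8(89)), (244, np.uint8(133), np.uint8(135), np.uint8(135)), (246, np.uint8(134), np.uint8(135), np.uint8(135)), (248, np.uint8(141), n
[... 5045 characters left out ...]
(237, np.uint8(150), np.uint8(150), np.uint8(150)), (238, np.uint8(151), np.uint8(152), np.uint8(151)), (239, np.uint8(151), np.uint8(152), np.uint8(151)), (240, np.uint8(153), np.uint8(153), np.uint8(152)), (241, np.uint8(153), np.uint8(155), np.uint8(153))]
0.092 [[ 0.4687 -0.2724  0.092 ]
 [ 0.6043 -0.316   0.092 ]
 [ 0.6243 -0.3218  0.092 ]
 [ 0.5119 -0.2061  0.092 ]
 [ 0.6208 -0.2349  0.092 ]
 [ 0.5332 -0.1251  0.092 ]
 [ 0.629  -0.1528  0.092 ]]
0.103 [[ 0.4688 -0.2724  0.103 ]
 [ 0.6001 -0.3146  0.103 ]
 [ 0.6195 -0.3202  0.103 ]
 [ 0.5107 -0.2082  0.103 ]
 [ 0.616  -0.236   0.103 ]
 [ 0.5313 -0.1297  0.103 ]
 [ 0.624  -0.1565  0.103 ]]
[[0.405  0.0916 0.024 ]
 [0.6099 0.0616 0.024 ]]
```

View pics/c3.png

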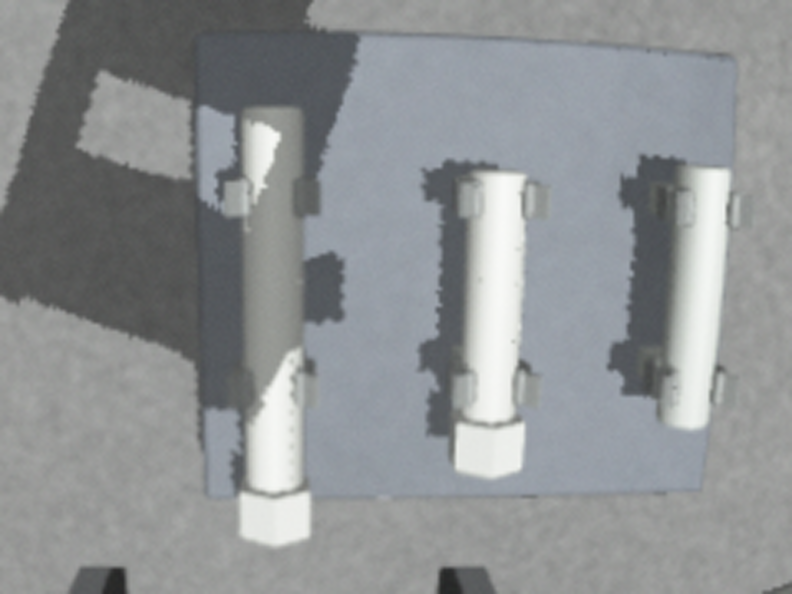

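```bash
python3 - <<'E'
from geo import *
f=np.load('pics/pose1.npz');p,q=f['p'],f['q']
a=wcast([(253,129.7),(253,186.7)],.106,p,q);print(a.round(4),a.mean(0),np.linalg.norm(a[0]-a[1]))
a=wcast([(253,140),(252.8,160),(253.2,205)],.095,p,q);print(a.round(4))
from plan import *
for c in([.536,-.2945,.15],):print(plan(c,72.3))
E
```

```text
[[ 0.4974 -0.2815  0.106 ]
 [ 0.5605 -0.3018  0.106 ]] [ 0.52894695 -0.29167546  0.106     ] 0.06620164131937865
[[ 0.5097 -0.2856  0.095 ]
 [ 0.5322 -0.293   0.095 ]
 [ 0.5856 -0.3097  0.095 ]]
(array([-0.97, 10.96, -0.46]), array([-0.06,  0.08, -0.09]))
```

Call:
play_rows --steps '[{"claw": 5, "tx": -1.3, "ty": 2, "tz": -0.3, "ax": 0, "ay": 0, "az": 0}, {"claw": 5, "tx": -1.3, "ty": 5, "tz": -0.3, "ax": 0, "ay": 0, "az": 0}, {"claw": 5, "tx": -1.3, "ty": 8, "tz": -0.3, "ax": 0, "ay": 0, "az": 0}, {"claw": 5, "tx": -1.3, "ty": 11, "tz": -0.3, "ax": 0, "ay": 0, "az": 0}, {"claw": 5, "tx": -1.3, "ty": 13, "tz": -0.3, "ax": 0, "ay": 0, "az": 0}, {"claw": 5, "tx": -1.3, "ty": 13, "tz": -0.3, "ax": 0, "ay": 0, "az": 0}, {"claw": 5, "tx": -1.3, "ty": 13, "tz": -0.3, "ax": 0, "ay": 0, "az": 0}]'

```text
time: 3.07
eef_pos: [0.5335, -0.2904, 0.1296]
tcp_rot: [-0.698, 0.108, -0.107, 0.699]
contact_force: [-0.1, 0.1, -0.0]
opening: 0.584
```

```bash
python3 - <<'E'
from plan import *
s=ctrl.get_state();print(s['time'],s['eef_pos'],s['contact_force'])
np.savez('pics/pose2.npz',p=s['eef_pos'],q=s['tcp_rot'])
print(plan([.533,-.2933,.074],72.3))
E
python3 look.py 2 wrist side
```

```text
3.0667 [ 0.53350329 -0.2904358   0.12960486] [-0.09039935  0.14451275 -0.0103082 ]
(array([ 0.05,  5.56, -0.29]), array([-0.06,  0.24, -0.14]))
```

View pics/wrist_2.png

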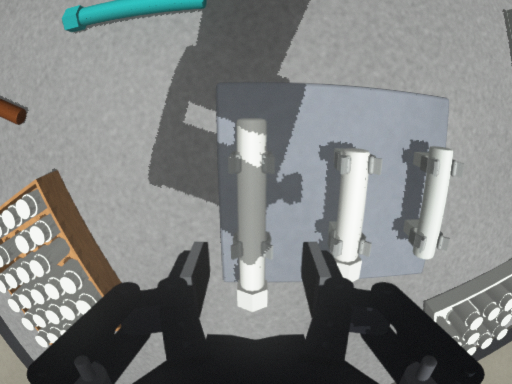

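The tube (axis at x≈252) lies between the fingers (centred at ≈255), which agrees with the 3 mm shift still to make. Descending and closing.

Call:
play_rows --steps '[{"claw": 5, "tx": 0, "ty": 1, "tz": -0.3, "ax": 0, "ay": 0.2, "az": 0}, {"claw": 5, "tx": 0, "ty": 2.5, "tz": -0.3, "ax": 0, "ay": 0.2, "az": 0}, {"claw": 5, "tx": 0, "ty": 4, "tz": -0.3, "ax": 0, "ay": 0.2, "az": 0}, {"claw": 5, "tx": 0, "ty": 5.2, "tz": -0.3, "ax": 0, "ay": 0.2, "az": 0}, {"claw": 5, "tx": 0, "ty": 5.6, "tz": -0.3, "ax": 0, "ay": 0.2, "az": 0}, {"claw": 5, "tx": 0, "ty": 5.6, "tz": -0.3, "ax": 0, "ay": 0.2, "az": 0}, {"claw": 5, "tx": 0, "ty": 5.6, "tz": -0.3, "ax": 0, "ay": 0.2, "az": 0}]'

```text
time: 3.75
eef_pos: [0.5333, -0.2955, 0.0749]
tcp_rot: [0.699, -0.109, 0.109, -0.698]
contact_force: [-0.2, -0.7, 0.5]
opening: 0.586
```

```bash
python3 - <<'E'
from plan import *
s=ctrl.get_state();print(s['time'],s['eef_pos'],s['contact_force'])
E
python3 look.py 3 side
```

```text
3.75 [ 0.53330389 -0.29550955  0.07492535] [-0.20647667 -0.71720829  0.53546059]
```

Call:
play_rows --grip_force 60 --steps '[{"claw": 1.5, "tx": 0, "ty": 0, "tz": 0, "ax": 0, "ay": 0, "az": 0}, {"claw": 1.5, "tx": 0, "ty": 0, "tz": 0, "ax": 0, "ay": 0, "az": 0}, {"claw": 1.5, "tx": 0, "ty": 0, "tz": 0, "ax": 0, "ay": 0, "az": 0}, {"claw": 1.5, "tx": 0, "ty": 0, "tz": 0, "ax": 0, "ay": 0, "az": 0}, {"claw": 1.5, "tx": 0, "ty": 0, "tz": 0, "ax": 0, "ay": 0, "az": 0}, {"claw": 1.5, "tx": 0, "ty": 0, "tz": 0, "ax": 0, "ay": 0, "az": 0}, {"claw": 1.5, "tx": 0, "ty": 0, "tz": 0, "ax": 0, "ay": 0, "az": 0}, {"claw": 1.5, "tx": 0, "ty": 0, "tz": 0, "ax": 0, "ay": 0, "az": 0}]'

```text
time: 4.47
eef_pos: [0.5329, -0.2952, 0.0744]
tcp_rot: [0.699, -0.109, 0.109, -0.699]
contact_force: [0.1, 1.0, -0.1]
opening: 0.175
```

The opening reached the commanded 15 mm, which is less than the 22 mm tube, so the tube is not between the pads. Looking.

```bash
python3 look.py 4 side scene wrist; python3 - <<'E'
import cv2,numpy as np
a=cv2.resize(cv2.imread('pics/side_4.png')[140:240,240:360],None,fx=3.3,fy=3.3,interpolation=2)
b=cv2.resize(cv2.imread('pics/scene_4.png')[160:260,210:330],None,fx=3.3,fy=3.3,interpolation=2)
cv2.imwrite('pics/c4.png',np.hstack([a,b]))
E
```

```text
(no output)
```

View pics/c4.png

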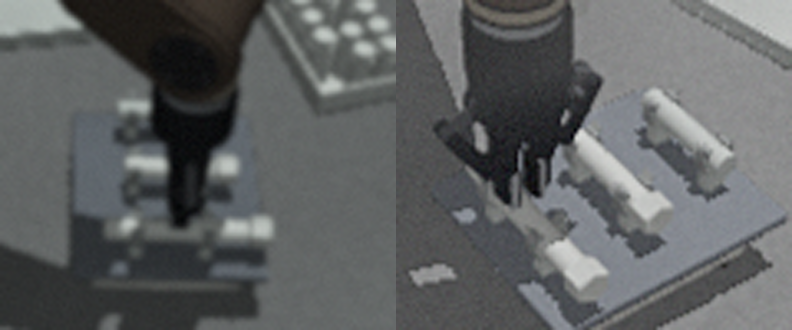

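View pics/wrist_4.png

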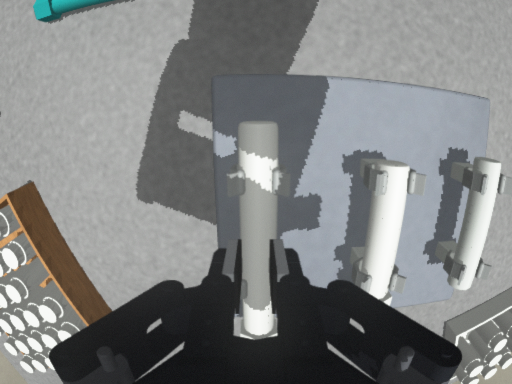

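```bash
python3 - <<'E'
import cv2,numpy as np
from plant import ctrl,cams
from scipy.spatial.transform import Rotation as R
s=ctrl.get_state();T=R.from_quat(s['tcp_rot']).as_matrix();p=s['eef_pos'];print(p,s['opening'],s['contact_force'],s['wrist_torque'])
outs=[]
for n,(x0,y0) in (('side',(255,180)),('scene',(220,185))):
    m=cams.camera_model(n)
    P=[p,p-.019*T[:,1],p+.011*T[:,2],p-.011*T[:,2]]
    q=cv2.projectPoints(np.array(P),m['rvec'],m['tvec'],m['intrinsics'],None)[0][:,0]
    im=cv2.resize(cv2.imread(f'pics/{n}_4.png')[y0:y0+65,x0:x0+65],None,fx=6,fy=6,interpolation=0)
    d=np.load(f'pics/{n}_4.npy')
    for (u,v),c in zip(q,((0,0,255),(0,255,0),(255,0,0),(255,0,255))):
        cv2.circle(im,(int((u-x0+.5)*6),int((v-y0+.5)*6)),3,c,-1)
    outs.append(im);print(n,q)
cv2.imwrite('pics/c5.png',np.hstack(outs))
E
```

```text
[ 0.53291246 -0.29517427  0.07434811] 0.1755213680381573 [ 0.55721508  0.20223943 -0.17593937] [ 0.00134932 -0.04439606  0.01912471]
side [[292.35363836 213.99152922]
 [292.87307887 210.19528208]
 [292.20461957 211.33741025]
 [292.50439869 216.67666617]]
scene [[248.93181835 229.34406029]
 [248.76527097 224.05958869]
 [252.55946707 227.57485601]
 [245.27195691 231.12897471]]
```

View pics/c5.png

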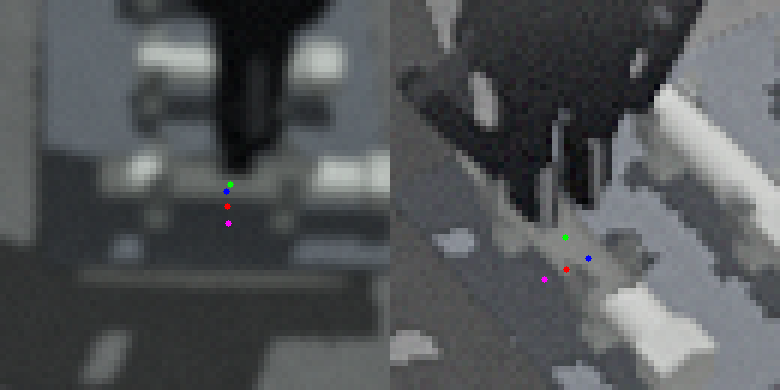

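```bash
python3 - <<'E'
import cv2,numpy as np
from plant import ctrl,cams
from scipy.spatial.transform import Rotation as Rt
def pt(n,u,v):
    m=cams.camera_model(n);R=cv2.Rodrigues(m['rvec'])[0];d=np.load(f'pics/{n}_4.npy')[v,u]
    c=np.linalg.inv(m['intrinsics'])@[u,v,1]*d
    return (R.T@(c-m['tvec'])).round(4)
print('scene near tip');[print(u,v,pt('scene',u,v)) for u,v in((245,220),(245,217),(246,213),(253,217),(240,236),(262,236),(266,240),(225,240),(310,260))]
print('side');[print(u,v,pt('side',u,v)) for u,v in((294,208),(294,206),(294,203),(294,211),(310,208),(275,205),(262,200))]
s=ctrl.get_state();M=cams.camera_model('wrist')['tool_from_camera'];K=cams.camera_model('wrist')['intrinsics']
D=np.load('pics/wrist_4.npy');R=Rt.from_quat(s['tcp_rot']).as_matrix()
for u,v in((300,120),(258,135),(258,230),(385,220),(150,100),(228,262),(282,262),(225,255),(220,270),(290,270)):
    a=(np.array([u,v])-K[:2,2])/K[0,0];th=np.linalg.norm(a);c=np.r_[a/th*np.tan(th),1]*D[v,u]
    t=M[:3,:3]@c+M[:3,3]
    print('wrist',u,v,D[v,u],'tool',t.round(4),'world',(R@t+s['eef_pos']).round(4))
E
```

```text
scene near tip
245 220 [ 0.5368 -0.3133  0.1243]
245 217 [ 0.5363 -0.3123  0.1334]
246 213 [ 0.5388 -0.3109  0.1471]
253 217 [ 0.5438 -0.2911  0.1214]
240 236 [ 0.522 -0.318  0.062]
262 236 [ 0.5885 -0.3127  0.1015]
266 240 [ 0.6059 -0.3197  0.1051]
225 240 [ 0.4596 -0.3108 -0.0014]
310 260 [ 6.793e-01 -2.285e-01 -1.000e-04]
side
294 208 [ 0.5284 -0.3101  0.1227]
294 206 [ 0.5257 -0.3135  0.137 ]
294 203 [ 0.5062 -0.3503  0.1983]
294 211 [ 0.5323 -0.3051  0.1012]
310 208 [ 0.5835 -0.3105  0.1053]
275 205 [ 0.4952 -0.2351  0.0629]
262 200 [ 0.4615 -0.1995  0.0591]
wrist 300 120 0.18846203 tool [-0.0686  0.0147  0.0289] world [ 0.4764 -0.2467  0.0597]
wrist 258 135 0.14738211 tool [-0.063  -0.0303  0.001 ] world [ 0.4733 -0.275   0.1047]
wrist 258 230 0.16358419 tool [-0.011  -0.03    0.0011] world [ 0.5228 -0.2908  0.1043]
wrist 385 220 0.16399641 tool [-0.0152 -0.0282  0.0762] world [ 0.5417 -0.2179  0.1025]
wrist 150 100 0.23974118 tool [-0.086   0.074  -0.0924] world [ 4.229e-01 -3.569e-01  3.000e-04]
wrist 228 262 0.12945662 tool [-0.0113 -0.0657 -0.0125] world [ 0.5184 -0.3037  0.14  ]
wrist 282 262 0.13077348 tool [-0.0106 -0.0645  0.0115] world [ 0.5264 -0.281   0.1389]
wrist 225 255 0.13767669 tool [-0.0102 -0.0574 -0.0147] world [ 0.5187 -0.306   0.1317]
wrist 220 270 0.13072798 tool [-0.007  -0.0657 -0.0163] world [ 0.5213 -0.3086  0.1401]
wrist 290 270 0.13085386 tool [-0.0069 -0.0656  0.0152] world [ 0.531  -0.2786  0.14  ]
```

```bash
python3 - <<'E'
import cv2,numpy as np
from plant import ctrl,cams
from scipy.spatial.transform import Rotation as Rt
s=ctrl.get_state();RT=Rt.from_quat(s['tcp_rot']).as_matrix()
for n,(u0,u1,v0,v1) in(('scene',(238,262,205,228)),('side',(285,303,195,214))):
    m=cams.camera_model(n);R=cv2.Rodrigues(m['rvec'])[0];d=np.load(f'pics/{n}_4.npy');im=cv2.imread(f'pics/{n}_4.png')
    v,u=np.mgrid[v0:v1,u0:u1];v=v.ravel();u=u.ravel()
    c=np.linalg.inv(m['intrinsics'])@np.c_[u,v,np.ones(len(u))].T*d[v,u]
    w=(R.T@(c-m['tvec'][:,None])).T;t=(w-s['eef_pos'])@RT
    k=(im[v,u].max(1)<60)
    o=np.argsort(w[k][:,2])[:14]
    for i in o: print(n,u[k][i],v[k][i],im[v,u][k][i],'world',w[k][i].round(3),'tool',t[k][i].round(3))
E
```

```text
scene 248 215 [50 46 46] world [ 0.488 -0.245  0.059] tool [-0.058  0.015  0.034]
scene 250 217 [21 26 25] world [ 0.532 -0.289  0.113] tool [-0.003 -0.038  0.006]
scene 252 219 [46 42 39] world [ 0.541 -0.292  0.113] tool [ 0.007 -0.039  0.006]
scene 249 216 [36 32 34] world [ 0.529 -0.289  0.114] tool [-0.006 -0.04   0.005]
scene 251 218 [17 13 13] world [ 0.537 -0.291  0.114] tool [ 0.003 -0.04   0.005]
scene 253 219 [53 48 51] world [ 0.544 -0.291  0.115] tool [ 0.009 -0.04   0.007]
scene 248 214 [48 44 41] world [ 0.523 -0.285  0.115] tool [-0.012 -0.041  0.006]
scene 249 215 [28 33 34] world [ 0.528 -0.287  0.116] tool [-0.007 -0.041  0.006]
scene 252 218 [5 6 4] world [ 0.541 -0.291  0.116] tool [ 0.006 -0.042  0.006]
scene 250 216 [10 15 16] world [ 0.533 -0.29   0.117] tool [-0.002 -0.043  0.005]
scene 251 217 [21 22 25] world [ 0.538 -0.292  0.118] tool [ 0.003 -0.044  0.005]
scene 249 214 [28 24 19] world [ 0.527 -0.286  0.118] tool [-0.008 -0.044  0.007]
scene 253 218 [38 34 32] world [ 0.545 -0.292  0.119] tool [ 0.01  -0.045  0.007]
scene 255 215 [57 56 57] world [ 0.54
[... 466 characters left out ...]
 57 53] world [ 0.595 -0.224  0.06 ] tool [0.038 0.015 0.087]
side 285 197 [55 50 47] world [ 0.54  -0.209  0.06 ] tool [-0.02   0.014  0.085]
side 302 198 [57 56 53] world [ 0.593 -0.228  0.06 ] tool [0.037 0.014 0.082]
side 288 197 [54 50 48] world [ 0.549 -0.212  0.06 ] tool [-0.01   0.014  0.085]
side 285 198 [47 46 42] world [ 0.538 -0.213  0.061] tool [-0.02   0.014  0.08 ]
side 286 197 [49 46 41] world [ 0.543 -0.21   0.061] tool [-0.017  0.014  0.084]
side 302 199 [49 49 44] world [ 0.591 -0.233  0.061] tool [0.037 0.013 0.077]
side 289 198 [51 48 43] world [ 0.551 -0.217  0.061] tool [-0.007  0.013  0.079]
side 302 200 [53 51 47] world [ 0.59  -0.238  0.062] tool [0.036 0.013 0.072]
```

Scene, side and wrist depth all agree. The real fingertips are at z≈0.113, about 38 mm behind the reported TCP, so the fingers closed above the tube without touching it. I'll reopen and go about 37 mm lower, watching the force.

Call:
play_rows --steps '[{"claw": 5, "tx": 0, "ty": -1, "tz": 0.1, "ax": 0, "ay": 0, "az": 0}, {"claw": 5, "tx": 0, "ty": -1, "tz": 0.1, "ax": 0, "ay": 0, "az": 0}, {"claw": 5, "tx": 0, "ty": -1, "tz": 0.1, "ax": 0, "ay": 0, "az": 0}, {"claw": 5, "tx": 0, "ty": -1, "tz": 0.1, "ax": 0, "ay": 0, "az": 0}, {"claw": 5, "tx": 0, "ty": 0, "tz": 0.1, "ax": 0, "ay": 0, "az": 0}, {"claw": 5, "tx": 0, "ty": 0.7, "tz": 0.1, "ax": 0, "ay": 0, "az": 0}, {"claw": 5, "tx": 0, "ty": 1.3, "tz": 0.1, "ax": 0, "ay": 0, "az": 0}, {"claw": 5, "tx": 0, "ty": 1.8, "tz": 0.1, "ax": 0, "ay": 0, "az": 0}, {"claw": 5, "tx": 0, "ty": 2, "tz": 0.1, "ax": 0, "ay": 0, "az": 0}, {"claw": 5, "tx": 0, "ty": 2, "tz": 0.1, "ax": 0, "ay": 0, "az": 0}, {"claw": 5, "tx": 0, "ty": 2, "tz": 0.1, "ax": 0, "ay": 0, "az": 0}]'

```text
time: 5.53
eef_pos: [0.5332, -0.2942, 0.0541]
tcp_rot: [-0.699, 0.109, -0.109, 0.699]
contact_force: [-0.2, -1.2, -0.0]
opening: 0.589
```

```bash
python3 look.py 5 scene wrist; python3 - <<'E'
import cv2,numpy as np
b=cv2.resize(cv2.imread('pics/scene_5.png')[160:260,210:330],None,fx=5,fy=5,interpolation=0)
cv2.imwrite('pics/c6.png',b)
E
```

View pics/c6.png

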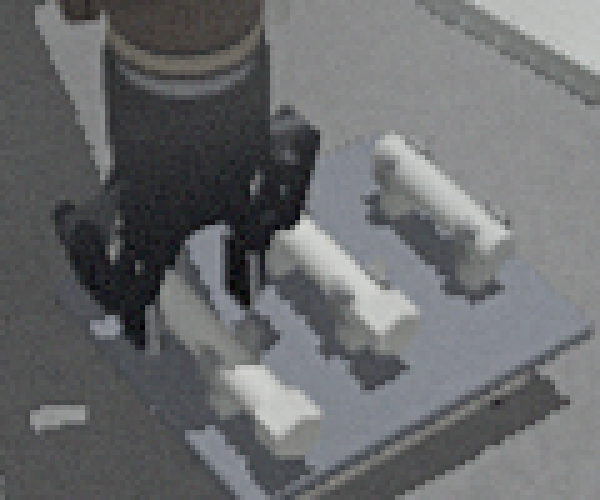

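View pics/wrist_5.png

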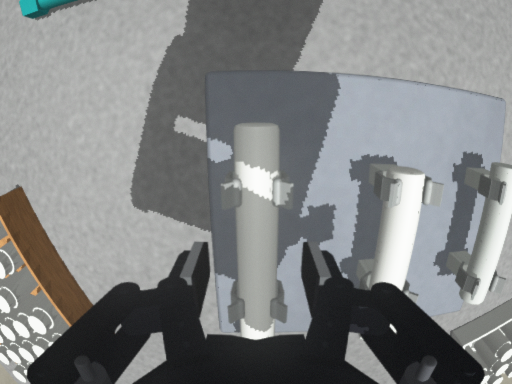

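Now the fingers straddle the tube at scene crop (150,345) and (245,300). I'll go 17 mm lower and close.

Call:
play_rows --grip_force 60 --steps '[{"claw": 5, "tx": 0, "ty": 0.6, "tz": 0, "ax": 0, "ay": 0, "az": 0}, {"claw": 5, "tx": 0, "ty": 1.2, "tz": 0, "ax": 0, "ay": 0, "az": 0}, {"claw": 5, "tx": 0, "ty": 1.7, "tz": 0, "ax": 0, "ay": 0, "az": 0}, {"claw": 5, "tx": 0, "ty": 1.7, "tz": 0, "ax": 0, "ay": 0, "az": 0}, {"claw": 1.2, "tx": 0, "ty": 1.7, "tz": 0, "ax": 0, "ay": 0, "az": 0}, {"claw": 1.2, "tx": 0, "ty": 1.7, "tz": 0, "ax": 0, "ay": 0, "az": 0}, {"claw": 1.2, "tx": 0, "ty": 1.7, "tz": 0, "ax": 0, "ay": 0, "az": 0}, {"claw": 1.2, "tx": 0, "ty": 1.7, "tz": 0, "ax": 0, "ay": 0, "az": 0}, {"claw": 1.2, "tx": 0, "ty": 1.7, "tz": 0, "ax": 0, "ay": 0, "az": 0}, {"claw": 1.2, "tx": 0, "ty": 1.7, "tz": 0, "ax": 0, "ay": 0, "az": 0}, {"claw": 1.2, "tx": 0, "ty": 1.7, "tz": 0, "ax": 0, "ay": 0, "az": 0}]'

```text
time: 6.55
eef_pos: [0.5335, -0.294, 0.0377]
tcp_rot: [-0.699, 0.109, -0.109, 0.699]
contact_force: [0.6, 2.5, 1.7]
opening: 0.239
```

```bash
python3 look.py 6 scene; python3 - <<'E'
import cv2,numpy as np
b=cv2.resize(cv2.imread('pics/scene_6.png')[160:260,210:330],None,fx=5,fy=5,interpolation=0)
cv2.imwrite('pics/c7.png',b)
E
```

```text
(no output)
```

View pics/c7.png

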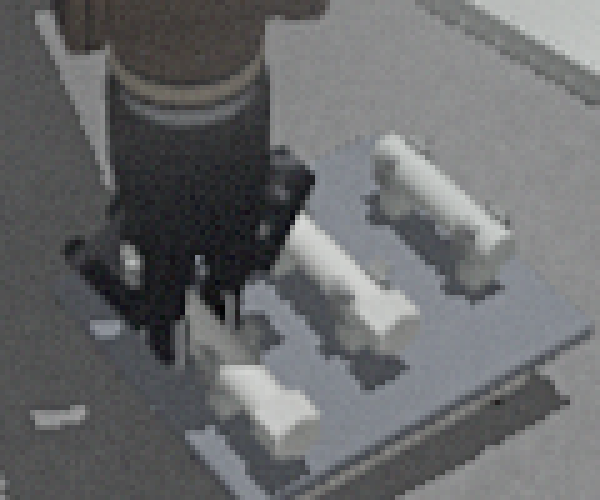

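The fingers stopped at about 20 mm on the tube. Pulling straight up.

Call:
play_rows --grip_force 70 --steps '[{"claw": 1, "tx": 0, "ty": 0, "tz": 0, "ax": 0, "ay": 0, "az": 0}, {"claw": 1, "tx": 0, "ty": -0.3, "tz": 0, "ax": 0, "ay": 0, "az": 0}, {"claw": 1, "tx": 0, "ty": -0.7, "tz": 0, "ax": 0, "ay": 0, "az": 0}, {"claw": 1, "tx": 0, "ty": -1.2, "tz": 0, "ax": 0, "ay": 0, "az": 0}, {"claw": 1, "tx": 0, "ty": -2, "tz": 0, "ax": 0, "ay": 0, "az": 0}, {"claw": 1, "tx": 0, "ty": -3, "tz": 0, "ax": 0, "ay": 0, "az": 0}, {"claw": 1, "tx": 0, "ty": -4.2, "tz": 0, "ax": 0, "ay": 0, "az": 0}, {"claw": 1, "tx": 0, "ty": -5.4, "tz": 0, "ax": 0, "ay": 0, "az": 0}, {"claw": 1, "tx": 0, "ty": -6.2, "tz": 0, "ax": 0, "ay": 0, "az": 0}, {"claw": 1, "tx": 0, "ty": -6.5, "tz": 0, "ax": 0, "ay": 0, "az": 0}, {"claw": 1, "tx": 0, "ty": -6.5, "tz": 0, "ax": 0, "ay": 0, "az": 0}, {"claw": 1, "tx": 0, "ty": -6.5, "tz": 0, "ax": 0, "ay": 0, "az": 0}]'

```text
time: 7.6
eef_pos: [0.5332, -0.2943, 0.1026]
tcp_rot: [0.699, -0.109, 0.109, -0.699]
contact_force: [-0.9, -0.1, -0.8]
opening: 0.234
```

```bash
python3 - <<'E'
from plan import *
s=ctrl.get_state();np.savez('pics/pose7.npz',p=s['eef_pos'],q=s['tcp_rot']);print(s['opening'],s['contact_force'])
E
python3 look.py 7 wrist scene; python3 - <<'E'
import cv2,numpy as np
b=cv2.resize(cv2.imread('pics/scene_7.png')[140:260,210:350],None,fx=5,fy=5,interpolation=0)
cv2.imwrite('pics/c8.png',b)
E
```

```text
0.23431643219092518 [-0.88052661 -0.10561121 -0.75833089]
```

View pics/c8.png

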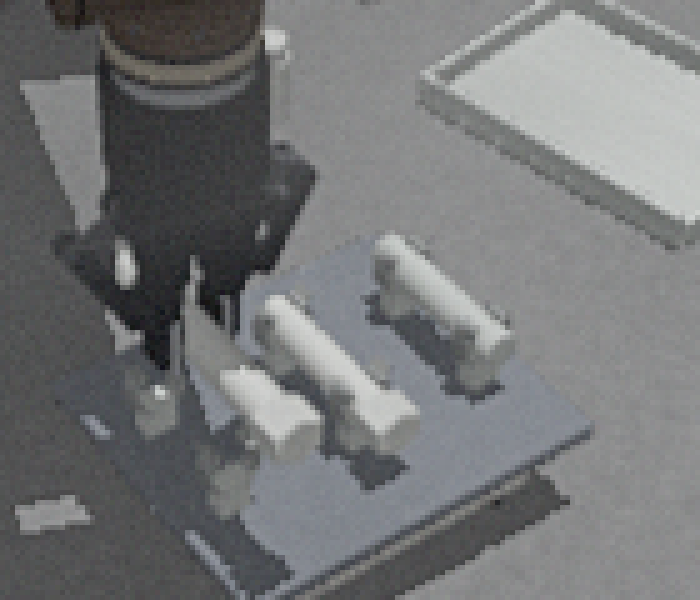

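View pics/wrist_7.png

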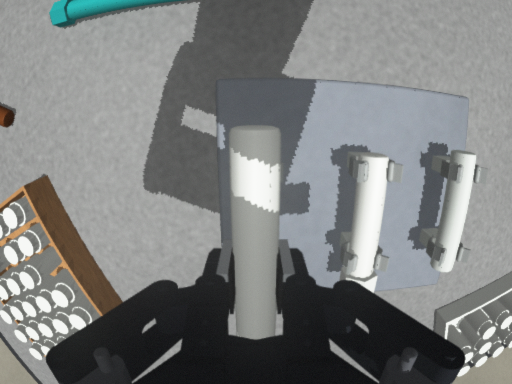

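```bash
python3 - <<'E'
import cv2,numpy as np
from plant import cams
from scipy.spatial.transform import Rotation as Rt
f=np.load('pics/pose7.npz');M=cams.camera_model('wrist')['tool_from_camera'];K=cams.camera_model('wrist')['intrinsics']
D=np.load('pics/wrist_7.npy');R=Rt.from_quat(f['q']).as_matrix()
for u,v in((256,129),(256,134),(256,150),(256,180),(256,210),(256,240),(256,270),(256,300),(256,325),(256,336),(380,170),(365,250),(300,110)):
    a=(np.array([u,v])-K[:2,2])/K[0,0];th=np.linalg.norm(a);c=np.r_[a/th*np.tan(th),1]*D[v,u]
    t=M[:3,:3]@c+M[:3,3];print(u,v,'tool',t.round(4),'world',(R@t+f['p']).round(4))
from plan import *
x=np.array([np.cos(np.radians(-7.7)),np.sin(np.radians(-7.7)),0])
for z in (.20,.06):print(plan(np.array([.521,.163,z])-.01*x,82.3))
# scene tip check
n='scene';m=cams.camera_model(n);R2=cv2.Rodrigues(m['rvec'])[0];d=np.load('pics/scene_7.npy')
im=cv2.imread('pics/scene_7.png');v,u=np.mgrid[205:225,232:262];v=v.ravel();u=u.ravel()
w=(R2.T@(np.linalg.inv(m['intrinsics'])@np.c_[u,v,np.ones(len(u))].T*d[v,u]-m['tvec'][:,None])).T
k=(im[v,u].max(1)<60)&(w[:,2]>.09);o=np.argsort(w[k][:,2])[:8];print(np.c_[u[k][o],v[k][o],w[k][o]].round(3))
E
```

```text
256 129 tool [-0.0687 -0.0637 -0.0001] world [ 0.4677 -0.2734  0.1663]
256 134 tool [-0.067  -0.0662 -0.0001] world [ 0.4693 -0.2739  0.1687]
256 150 tool [-0.0609 -0.0667 -0.0001] world [ 0.4752 -0.2758  0.1693]
256 180 tool [-0.0487 -0.066  -0.0001] world [ 0.4867 -0.2795  0.1686]
256 210 tool [-0.0358 -0.0652 -0.0001] world [ 0.4991 -0.2835  0.1678]
256 240 tool [-0.0225 -0.0662 -0.0001] world [ 0.5117 -0.2875  0.1688]
256 270 tool [-0.0079 -0.0668 -0.0001] world [ 0.5256 -0.292   0.1694]
256 300 tool [ 0.0105 -0.065  -0.0001] world [ 0.5431 -0.2976  0.1676]
256 325 tool [-0.0782 -0.1802 -0.0005] world [ 0.4585 -0.2708  0.2828]
256 336 tool [ 0.0348 -0.0653 -0.0001] world [ 0.5663 -0.305   0.1679]
380 170 tool [-0.0394 -0.0012  0.0812] world [ 0.5205 -0.2049  0.1037]
365 250 tool [0.02   0.0009 0.0788] world [ 0.5762 -0.2253  0.1017]
300 110 tool [-0.0748  0.0431  0.033 ] world [ 0.472  -0.24    0.0595]
(array([-16.05,  -9.8 ,  42.98]), array([ -0.04, -10.06,  -0.09]))
(array([-16.03,   4.2 ,  42.97]), array([ -0.04, -10.06,  -0.09]))
[[ 2.41e+02  2.13e+02  5.28e-01 -3.17e-01  1.46e-01]
 [ 2.42e+02  2.13e+02  5.31e-01 -3.16e-01  1.46e-01]
 [ 2.43e+02  2.13e+02  5.33e-01 -3.15e-01  1.46e-01]
 [ 2.42e+02  2.12e+02  5.31e-01 -3.16e-01  1.50e-01]
 [ 2.43e+02  2.12e+02  5.33e-01 -3.15e-01  1.50e-01]
 [ 2.43e+02  2.11e+02  5.31e-01 -3.12e-01  1.50e-01]
 [ 2.39e+02  2.10e+02  5.21e-01 -3.16e-01  1.50e-01]
 [ 2.39e+02  2.09e+02  5.20e-01 -3.14e-01  1.51e-01]]
```

The tube is out, level, and the grip is at its origin. Raising, then crossing to the tray.

Call:
play_rows --steps '[{"claw": 1, "tx": 0, "ty": -3, "tz": 0, "ax": 0, "ay": 0, "az": 0}, {"claw": 1, "tx": 0, "ty": -6.5, "tz": 0, "ax": 0, "ay": 0, "az": 0}, {"claw": 1, "tx": -1, "ty": -9, "tz": 2, "ax": 0, "ay": -1, "az": 0}, {"claw": 1, "tx": -2, "ty": -9.8, "tz": 5, "ax": 0, "ay": -2, "az": 0}, {"claw": 1, "tx": -3, "ty": -9.8, "tz": 8, "ax": 0, "ay": -3, "az": 0}, {"claw": 1, "tx": -4.1, "ty": -9.8, "tz": 11, "ax": 0, "ay": -4, "az": 0}, {"claw": 1, "tx": -5.2, "ty": -9.8, "tz": 14, "ax": 0, "ay": -5, "az": 0}, {"claw": 1, "tx": -6.3, "ty": -9.8, "tz": 17, "ax": 0, "ay": -6, "az": 0}, {"claw": 1, "tx": -7.5, "ty": -9.8, "tz": 20, "ax": 0, "ay": -7, "az": 0}, {"claw": 1, "tx": -8.6, "ty": -9.8, "tz": 23, "ax": 0, "ay": -8, "az": 0}, {"claw": 1, "tx": -9.7, "ty": -9.8, "tz": 26, "ax": 0, "ay": -9, "az": 0}, {"claw": 1, "tx": -10.8, "ty": -9.8, "tz": 29, "ax": 0, "ay": -10, "az": 0}]'

```text
time: 8.7
eef_pos: [0.518, 0.0165, 0.1994]
tcp_rot: [-0.705, 0.048, -0.047, 0.706]
contact_force: [0.3, -0.2, -1.4]
opening: 0.233
```

```bash
python3 - <<'E'
from plan import *
x=np.array([np.cos(np.radians(-7.7)),np.sin(np.radians(-7.7)),0])
s=ctrl.get_state();print(s['time'],s['eef_pos'],s['opening'])
for z in (.20,.06):print(plan(np.array([.521,.163,z])-.01*x,82.3))
E
```

```text
8.7 [0.51801891 0.01650496 0.19943932] 0.2328343405416283
(array([-2.67, -0.05, 14.56]), array([-0.  , -0.03, -0.09]))
(array([-2.65, 13.95, 14.56]), array([-0.  , -0.03, -0.09]))
```

Call:
play_rows --steps '[{"claw": 1, "tx": -0.8, "ty": 0, "tz": 3.5, "ax": 0, "ay": 0, "az": 0}, {"claw": 1, "tx": -1.4, "ty": 0, "tz": 7, "ax": 0, "ay": 0, "az": 0}, {"claw": 1, "tx": -2, "ty": 1, "tz": 10.5, "ax": 0, "ay": 0, "az": 0}, {"claw": 1, "tx": -2.5, "ty": 2.5, "tz": 13, "ax": 0, "ay": 0, "az": 0}, {"claw": 1, "tx": -2.6, "ty": 4.5, "tz": 14.5, "ax": 0, "ay": 0, "az": 0}, {"claw": 1, "tx": -2.6, "ty": 6.5, "tz": 14.5, "ax": 0, "ay": 0, "az": 0}, {"claw": 1, "tx": -2.6, "ty": 8, "tz": 14.5, "ax": 0, "ay": 0, "az": 0}, {"claw": 1, "tx": -2.6, "ty": 9, "tz": 14.5, "ax": 0, "ay": 0, "az": 0}, {"claw": 1, "tx": -2.6, "ty": 9, "tz": 14.5, "ax": 0, "ay": 0, "az": 0}, {"claw": 1, "tx": -2.6, "ty": 9, "tz": 14.5, "ax": 0, "ay": 0, "az": 0}]'

```text
time: 9.53
eef_pos: [0.5123, 0.1618, 0.1097]
tcp_rot: [0.706, -0.049, 0.047, -0.705]
contact_force: [-0.1, 0.7, -0.6]
opening: 0.235
```

```bash
python3 - <<'E'
from plan import *
x=np.array([np.cos(np.radians(-7.7)),np.sin(np.radians(-7.7)),0])
s=ctrl.get_state();print(s['time'],s['eef_pos'],s['opening'])
for z in (0,-.028,):print(plan(np.array([.521,.163,z])-.01*x,82.3))
E
python3 look.py 8 wrist scene; python3 - <<'E'
import cv2
cv2.imwrite('pics/c9.png',cv2.resize(cv2.imread('pics/scene_8.png')[90:210,270:400],None,fx=5,fy=5,interpolation=0))
E
```

```text
9.5333 [0.51230252 0.16182679 0.10974705] 0.23472607738925041
(array([-0.14, 10.97,  0.24]), array([ 0.03, -0.09, -0.09]))
(array([-0.13, 13.77,  0.24]), array([ 0.03, -0.09, -0.09]))
```

View pics/wrist_8.png

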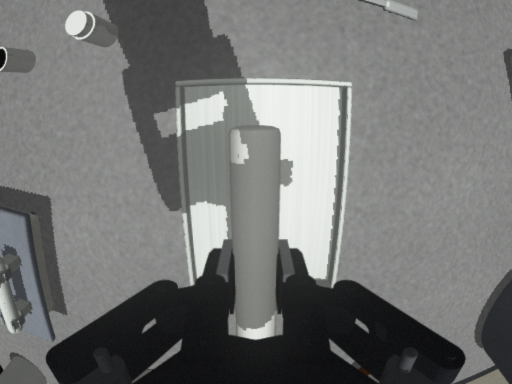

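View pics/c9.png

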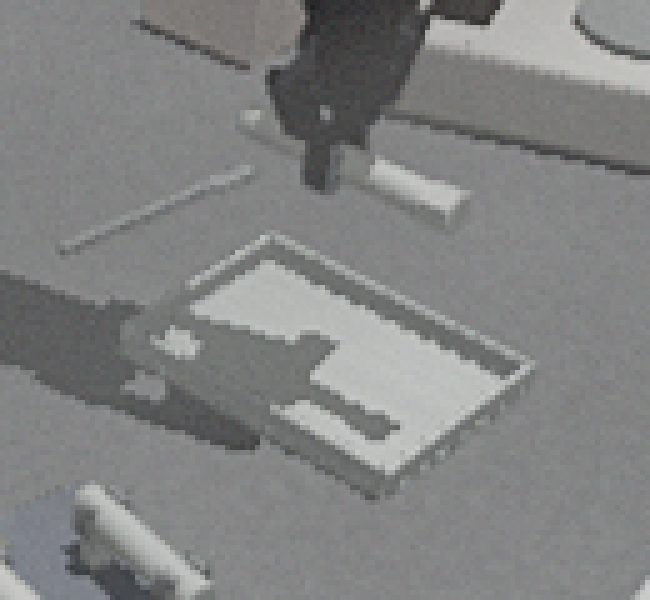

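Call:
play_rows --steps '[{"claw": 1, "tx": 0, "ty": 2, "tz": 0.3, "ax": 0, "ay": 0, "az": 0}, {"claw": 1, "tx": 0, "ty": 4, "tz": 0.5, "ax": 0, "ay": 0, "az": 0}, {"claw": 1, "tx": 0, "ty": 6, "tz": 0.5, "ax": 0, "ay": 0, "az": 0}, {"claw": 1, "tx": 0, "ty": 8, "tz": 0.5, "ax": 0, "ay": 0, "az": 0}, {"claw": 1, "tx": 0, "ty": 9.5, "tz": 0.5, "ax": 0, "ay": 0, "az": 0}, {"claw": 1, "tx": 0, "ty": 11, "tz": 0.5, "ax": 0, "ay": 0, "az": 0}, {"claw": 1, "tx": 0, "ty": 12, "tz": 0.5, "ax": 0, "ay": 0, "az": 0}, {"claw": 1, "tx": 0, "ty": 12.5, "tz": 0.5, "ax": 0, "ay": 0, "az": 0}, {"claw": 1, "tx": 0, "ty": 12.5, "tz": 0.5, "ax": 0, "ay": 0, "az": 0}, {"claw": 1, "tx": 0, "ty": 12.5, "tz": 0.5, "ax": 0, "ay": 0, "az": 0}]'

```text
time: 10.47
eef_pos: [0.5142, 0.167, -0.0138]
tcp_rot: [-0.705, 0.047, -0.048, 0.706]
contact_force: [0.6, -0.1, -0.9]
opening: 0.231
```

```bash
python3 look.py 9 wrist scene side; python3 - <<'E'
import cv2,numpy as np
a=cv2.resize(cv2.imread('pics/scene_9.png')[110:200,285:385],None,fx=4,fy=4,interpolation=0)
b=cv2.resize(cv2.imread('pics/side_9.png')[90:180,200:300],None,fx=4,fy=4,interpolation=0)
cv2.imwrite('pics/c10.png',np.hstack([a,b]))
from plant import ctrl
s=ctrl.get_state();print(s['eef_pos'],s['contact_force'])
E
```

```text
[ 0.51448478  0.16715978 -0.01336822] [-0.51796489  0.35778541 -1.08742703]
```

View pics/c10.png

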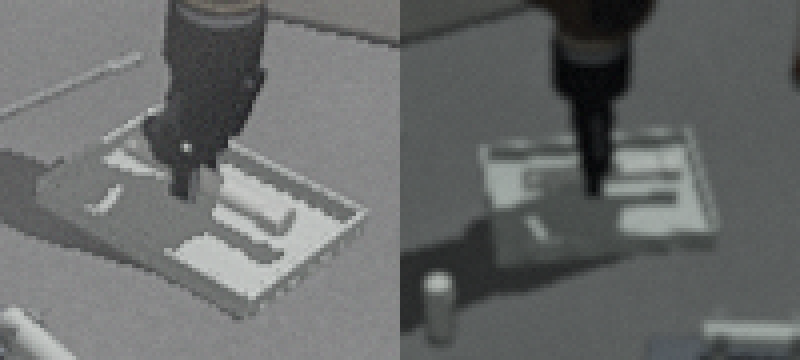

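Call:
play_rows --steps '[{"claw": 1, "tx": 0, "ty": 0.3, "tz": 0, "ax": 0, "ay": 0, "az": 0}, {"claw": 1, "tx": 0, "ty": 0.6, "tz": 0, "ax": 0, "ay": 0, "az": 0}, {"claw": 1, "tx": 0, "ty": 0.9, "tz": 0, "ax": 0, "ay": 0, "az": 0}, {"claw": 1, "tx": 0, "ty": 1.2, "tz": 0, "ax": 0, "ay": 0, "az": 0}, {"claw": 1, "tx": 0, "ty": 1.4, "tz": 0, "ax": 0, "ay": 0, "az": 0}, {"claw": 1, "tx": 0, "ty": 1.4, "tz": 0, "ax": 0, "ay": 0, "az": 0}, {"claw": 1, "tx": 0, "ty": 1.4, "tz": 0, "ax": 0, "ay": 0, "az": 0}]'

```text
time: 11.2
eef_pos: [0.5131, 0.167, -0.029]
tcp_rot: [0.706, -0.048, 0.048, -0.705]
contact_force: [0.1, -0.3, -0.4]
opening: 0.232
```

Call:
play_rows --steps '[{"claw": 1, "tx": 0, "ty": 0.1, "tz": 0, "ax": 0, "ay": 0, "az": 0}, {"claw": 1, "tx": 0, "ty": 0.2, "tz": 0, "ax": 0, "ay": 0, "az": 0}, {"claw": 1, "tx": 0, "ty": 0.2, "tz": 0, "ax": 0, "ay": 0, "az": 0}]'

```text
time: 11.45
eef_pos: [0.5133, 0.167, -0.0307]
tcp_rot: [0.705, -0.048, 0.048, -0.705]
contact_force: [-0.2, 0.5, -1.1]
opening: 0.235
```

```bash
python3 - <<'E'
from plant import ctrl
s=ctrl.get_state();print(s['time'],s['eef_pos'],s['contact_force'])
np=__import__('numpy');np.savez('pics/pose10.npz',p=s['eef_pos'],q=s['tcp_rot'])
E
python3 look.py 10 wrist; python3 - <<'E'
import cv2,numpy as np
from plant import cams
from scipy.spatial.transform import Rotation as Rt
f=np.load('pics/pose10.npz');M=cams.camera_model('wrist')['tool_from_camera'];K=cams.camera_model('wrist')['intrinsics']
D=np.load('pics/wrist_10.npy');R=Rt.from_quat(f['q']).as_matrix()
for u,v in((256,150),(256,180),(256,210),(256,240),(215,180),(300,180),(300,150)):
    a=(np.array([u,v])-K[:2,2])/K[0,0];th=np.linalg.norm(a);c=np.r_[a/th*np.tan(th),1]*D[v,u]
    t=M[:3,:3]@c+M[:3,3];print(u,v,'world',(R@t+f['p']).round(4))
E
```

```text
11.45 [ 0.51333009  0.16700572 -0.03073646] [-0.22069712  0.54077802 -1.08436847]
256 150 world [0.4531 0.1751 0.0348]
256 180 world [0.4649 0.1735 0.0354]
256 210 world [0.4775 0.1718 0.0353]
256 240 world [0.4913 0.1699 0.0347]
215 180 world [0.4357 0.1771 0.1494]
300 180 world [0.4755 0.1945 0.0055]
300 150 world [0.4603 0.1959 0.006 ]
```

View pics/wrist_10.png

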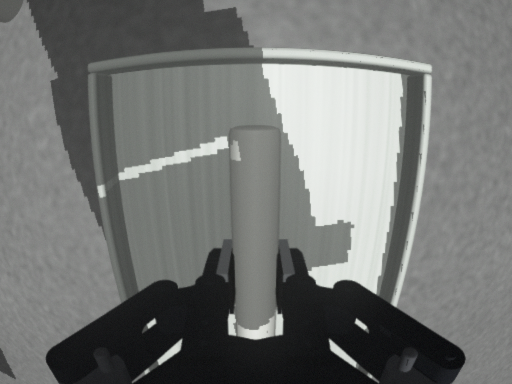

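No contact yet; the tube is about 8 mm above the floor. Continuing in small steps and watching the force.

Call:
play_rows --steps '[{"claw": 1, "tx": 0, "ty": 0.1, "tz": 0, "ax": 0, "ay": 0, "az": 0}, {"claw": 1, "tx": 0, "ty": 0.2, "tz": 0, "ax": 0, "ay": 0, "az": 0}, {"claw": 1, "tx": 0, "ty": 0.2, "tz": 0, "ax": 0, "ay": 0, "az": 0}]'

```text
time: 11.75
eef_pos: [0.5136, 0.1671, -0.0316]
tcp_rot: [0.706, -0.048, 0.048, -0.705]
contact_force: [-2.6, 0.0, 6.0]
opening: 0.239
```

Call:
play_rows --steps '[{"claw": 1, "tx": 0, "ty": 0.1, "tz": 0, "ax": 0, "ay": 0, "az": 0}, {"claw": 1, "tx": 0, "ty": 0.1, "tz": 0, "ax": 0, "ay": 0, "az": 0}]'

```text
time: 11.92
eef_pos: [0.5136, 0.1671, -0.0316]
tcp_rot: [0.706, -0.048, 0.047, -0.705]
contact_force: [-6.1, -1.8, 11.7]
opening: 0.239
```

The fingertips touch lightly, at 6–12 N. I'll ease up 1–2 mm and open gradually.

Call:
play_rows --grip_force 20 --steps '[{"claw": 1, "tx": 0, "ty": -0.2, "tz": 0, "ax": 0, "ay": 0, "az": 0}, {"claw": 1.9, "tx": 0, "ty": -0.2, "tz": 0, "ax": 0, "ay": 0, "az": 0}, {"claw": 2.0, "tx": 0, "ty": -0.2, "tz": 0, "ax": 0, "ay": 0, "az": 0}, {"claw": 2.1, "tx": 0, "ty": -0.2, "tz": 0, "ax": 0, "ay": 0, "az": 0}, {"claw": 2.2, "tx": 0, "ty": -0.2, "tz": 0, "ax": 0, "ay": 0, "az": 0}, {"claw": 2.4, "tx": 0, "ty": -0.2, "tz": 0, "ax": 0, "ay": 0, "az": 0}, {"claw": 2.7, "tx": 0, "ty": -0.2, "tz": 0, "ax": 0, "ay": 0, "az": 0}, {"claw": 3.2, "tx": 0, "ty": -0.2, "tz": 0, "ax": 0, "ay": 0, "az": 0}, {"claw": 4, "tx": 0, "ty": -0.2, "tz": 0, "ax": 0, "ay": 0, "az": 0}, {"claw": 5, "tx": 0, "ty": -0.2, "tz": 0, "ax": 0, "ay": 0, "az": 0}, {"claw": 5, "tx": 0, "ty": -0.2, "tz": 0, "ax": 0, "ay": 0, "az": 0}, {"claw": 5, "tx": 0, "ty": -0.2, "tz": 0, "ax": 0, "ay": 0, "az": 0}]'

```text
time: 12.92
eef_pos: [0.5134, 0.167, -0.0316]
tcp_rot: [0.705, -0.048, 0.048, -0.705]
contact_force: [0.5, 0.5, -0.2]
opening: 0.587
```

```bash
python3 look.py 11 wrist scene
```

```text
(no output)
```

View pics/wrist_11.png

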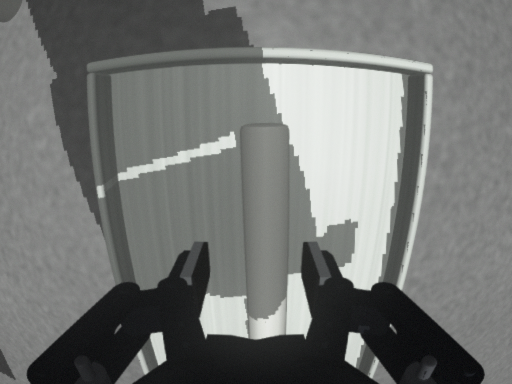

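The tube (x≈264) lies free between the open fingers at x≈209 and 301. Retreating straight up.

Call:
play_rows --steps '[{"claw": 5, "tx": 0, "ty": -1, "tz": 0.3, "ax": 0, "ay": 0, "az": 0}, {"claw": 5, "tx": 0, "ty": -2.5, "tz": 0.5, "ax": 0, "ay": 0, "az": 0}, {"claw": 5, "tx": 0, "ty": -5, "tz": 0.5, "ax": 0, "ay": 0, "az": 0}, {"claw": 5, "tx": 0, "ty": -8, "tz": 0.5, "ax": 0, "ay": 0, "az": 0}, {"claw": 5, "tx": 0, "ty": -12, "tz": 0.5, "ax": 0, "ay": 0, "az": 0}, {"claw": 5, "tx": 0, "ty": -16, "tz": 0.5, "ax": 0, "ay": 0, "az": 0}, {"claw": 5, "tx": 0, "ty": -18, "tz": 0.5, "ax": 0, "ay": 0, "az": 0}, {"claw": 5, "tx": 0, "ty": -18, "tz": 0.5, "ax": 0, "ay": 0, "az": 0}, {"claw": 5, "tx": 0, "ty": -18, "tz": 0.5, "ax": 0, "ay": 0, "az": 0}, {"claw": 5, "tx": 0, "ty": -18, "tz": 0.5, "ax": 0, "ay": 0, "az": 0}, {"claw": 5, "tx": 0, "ty": -18, "tz": 0.5, "ax": 0, "ay": 0, "az": 0}, {"claw": 5, "tx": 0, "ty": -18, "tz": 0.5, "ax": 0, "ay": 0, "az": 0}]'

```text
time: 14.02
eef_pos: [0.5127, 0.1718, 0.1463]
tcp_rot: [0.706, -0.049, 0.047, -0.705]
contact_force: [0.4, 0.6, 0.7]
opening: 0.584
```

```bash
python3 - <<'E'
from plan import *
s=ctrl.get_state();np.savez('pics/pose12.npz',p=s['eef_pos'],q=s['tcp_rot']);print(s['dq'].round(3))
E
python3 look.py 12 wrist scene
```

```text
[-0.002  0.001 -0.005  0.001 -0.002 -0.001]
```

View pics/wrist_12.png

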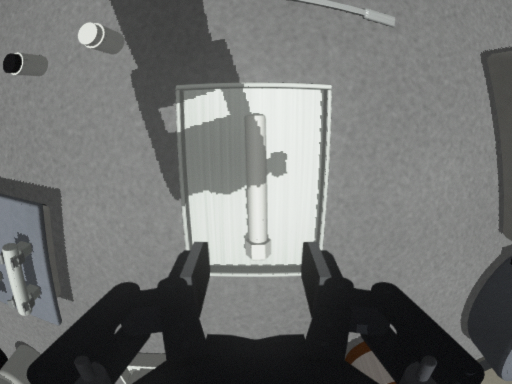

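View pics/scene_12.png

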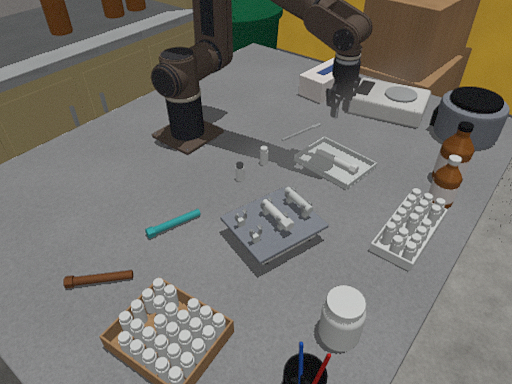

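```bash
python3 - <<'E'
from geo import *
f=np.load('pics/pose12.npz');M=cams.camera_model('wrist')['tool_from_camera'];K=cams.camera_model('wrist')['intrinsics']
D=np.load('pics/wrist_12.npy');R=Rot.from_quat(f['q']).as_matrix()
for u,v in((257,120),(257,150),(257,180),(257,230),(258,250),(210,210),(300,210)):
    a=(np.array([u,v])-K[:2,2])/K[0,0];th=np.linalg.norm(a);c=np.r_[a/th*np.tan(th),1]*D[v,u]
    print(u,v,(R@(M[:3,:3]@c+M[:3,3])+f['p']).round(4))
e=wcast([(257,114),(258,238)],.018,f['p'],f['q']);print('body ends',e.round(3),'mid',e.mean(0).round(3),np.linalg.norm(e[1]-e[0]))
print('tray',wcast([(177,86),(331,86),(301,274),(190,272)],.024,f['p'],f['q']).round(3))
a=cv2.imread('pics/scene_0.png').astype(int);b=cv2.imread('pics/scene_12.png').astype(int)
d=abs(a-b).max(2);print('diff short/bar', (d[195:233,262:295]>50).sum(),(d[185:220,284:316]>50).sum())
E
```

```text
257 120 [0.4501 0.1817 0.0269]
257 150 [0.4802 0.1776 0.0277]
257 180 [0.511  0.1734 0.029 ]
257 230 [0.5661 0.166  0.0307]
258 250 [0.59   0.1639 0.0319]
210 210 [0.5448 0.1141 0.0059]
300 210 [0.5593 0.2174 0.0051]
body ends [[0.444 0.183 0.018]
 [0.582 0.165 0.018]] mid [0.513 0.174 0.018] 0.13858950451913082
tray [[0.402 0.106 0.024]
 [0.424 0.261 0.024]
 [0.634 0.21  0.024]
 [0.614 0.078 0.024]]
diff short/bar 0 0
```

```bash
python3 -c "
from plant import ctrl
print(ctrl.sign_off(), ctrl.get_state()['time'])"
```

```text
the job is handed in; nothing more can be done
the job is handed in; nothing more can be done
```

The long tube is out of its clips and lying in the tray. I let go, backed the arm off and handed the job in at about 14 s; no verdict was reported.

**What went wrong on the way:** my first close missed because the real fingertips sit about 38 mm behind the reported TCP. The fingers closed in the air above the tube without touching it. I measured the offset with all three cameras' depth readings, went lower, gripped between the clips and pulled straight up.

**Setting down:** the fingertips reach below the tube, so they touched the tray floor first, at 6–12 N in the last force readings. I opened gradually from there, so the tube settled the last 7 mm or so, and it then rolled a few millimetres.

**Last checks:**
- **Position:** the tube's origin is at about (0.513, 0.174), roughly 10 mm from the tray centre, and about 18 mm above the bench.
- **Level:** it tilts about 2° because the cap is thicker than the body. The measured body length was 139 mm against the stated 140 mm.
- **Other parts:** the short tube and balance bar show no change in the scene picture from before to after.
- **Arm:** it was stationary and clear, with the reported TCP at z = 0.146 m.

I saw nothing in these checks that disagreed with the job's limits.

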